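# Ratchet a clamped heat sink loose

## Robot

A 6-joint arm with a two-finger parallel gripper is mounted at the origin on the work surface. World frame = base frame: x ahead of the robot, y to its left, z up, the work surface at z = 0. Lengths are in m, angles in rad, forces in N, time in s.
With the tool pointing down it reaches from about 0.3 to 0.775 m from the base axis. Payload 14.6 kg.
Tool frame: the origin (TCP) lies midway between the tips of the shut fingers; the grasp point (between the pads) lies 19 mm behind it (ctrl.pinch_z is the distance from the TCP to the grasp point, in m); z points along the fingers, y is the line along which they close (so a half turn about z gives the same grasp; the last joint's range is limited). The gripper opens to 94 mm and grips with 3 to 60 N. Pads are 16 mm wide; open, the fingers measure 119 mm over their backs; the gripper's body (75 mm by 177 mm) begins 78 mm behind the grasp point.
Start: joints at [1.071, 0.3, 1.521, -0, 1.321, -0.067], TCP at [0.231, 0.499, 0.205] pointing down, gripper open.
Joint ranges: [-3.03, 3.03], [-0.79, 2.21], [0.23, 2.52], [-1.04, 4.18], [0, 3.07], [-2.55, 2.55]. Speed limits (rad/s): [2.22, 2.22, 2.57, 3.14, 3.14, 3.14].

## Interface

Orientations are given as [roll, pitch, yaw] about the fixed x, y, z axes, in that order (R = Rz(yaw) Ry(pitch) Rx(roll)).
In Python, from station import ctrl gives the robot as it stands.
- The arm moves only by the tool jog_arm, never from a script. Its argument "motion" is a list of rows, each a list of 7 numbers: the shift along the tool's x, y, z in m, then the turn, a rotation vector about the tool's x, y, z in rad, then the opening, from -1 (shut) to 1 (fully open). In form: [[tx, ty, tz, rx, ry, rz, gripper], ...]. A call has 1 to 5 rows; each row shifts and turns the commanded pose from where the row before left it, along the tool's axes as they then stand; what a row does not reach is not made up. A row lasts 1/10 s, in which the tool goes at most 50 mm and 8.59 degrees, less where a joint would pass 70% of its speed; a pose out of reach is approached as far as the arm can. A call is refused whole if a number of a shift passes 0.05 or a number of a turn 0.15, either way. A call with a gripper value outside its range is refused whole. The fingers move at their own pace and stop on an object; "squeeze" is the grip in N (left out, the last holds). Time passes only in rows, so rows that do not move let the fingers close. It gives the time, the measured TCP pose, the force, the opening and the grip force at its end, in the units of the state.
- ctrl.get_obs(): the state, without advancing time (a new reading comes with each control period).
- ctrl.camera(name): name is "scene" or "top"; returns the picture (420x560x3 uint8, red, green, blue); there is no depth.
- ctrl.camera_model(name): a dict with "intrinsics" (3x3 intrinsics, pixels), "rvec" (rotation vector, rad) and "tvec" (3), from world to camera coordinates, as OpenCV has them. Camera axes: x right, y down, z forward; pixel columns grow to the right and rows downward; lengths in m; the calibration is good to about 2 mm. A picture is of the moment at which its call begins. camera_model takes no time and is no camera call.
- ctrl.hand_in(): hands the job in; it is judged then, once.
The state is a dict: "time_s": time; "qpos": joint angles; "joint_vel": joint speeds; "tau": joint torques, N m; "ee_pos": TCP position; "eef_rot": TCP orientation; "force": force on the tool from outside, world axes, zero at the start; "moment": the same for the moment, N m; "grip_width": finger opening in m; "grip_force": force on a finger pad.
Only numpy, scipy, OpenCV 4.12 (cv2) and the standard library are available. Lean on these libraries where they do the work, as an engineer would, in place of code of your own. Each camera call takes 0.05 s, during which the arm holds its last target. There are 200 camera calls.

## Task

Free the finned heat sink from its holding jig: flip the direction lever on top of the ratchet over to the loosening side, then swing the ratchet's handle counter-clockwise (seen from above) until the yellow hold-down finger no longer covers the heat sink, turning the finger with the ratchet only and never pushing it directly. Then lift the heat sink out and set it down gently, fins up, on the dark blue mat, well inside its edges, leaving the mouse, speaker and carton where they are.

Things in the scene. Friction and masses are not known exactly. Their poses are not given: they have to be found in the camera images.
- fixture: Holding jig, fixed: aluminium plate 110 x 240 x 12 mm, from y -50 to 190 mm. Origin on the vertical axis of the bolt, at bench level; bolt, finger and ratchet turn about it. The heat sink lies with its centre 118 mm along +y, long side along y, between blue lugs 10 mm high at its ends and corners; the middle 80 mm of its long sides are free. At ratchet joint 0 the handle points along -x.
- bolt (a joint): Angle of the clamp bolt, to which the dark toothed wheel and the hold-down finger are fixed, rad. 0 = fully tight (hard stop), where it starts; grows as it is loosened, counter-clockwise from above, up to 1.9. Its friction takes about 0.7 N m to turn (5 N at the handle grip point). The finger has cleared the heat sink at about 0.7.
- hold_finger: Yellow hold-down finger (one body with the toothed wheel), flat bar 14 mm wide, 6 mm thick, reaching 82 mm from the bolt axis; its underside is 2.5 mm above the heat sink's top, which it blocks while over its near end. Origin on the bolt axis at bench level; at bolt joint 0 the finger points 7 degrees from the jig's +y towards -x. Robot fingers must not push finger or wheel.
- hold_finger_tip (a point): Outer end of the yellow hold-down finger, 57.5 mm above the bench.
- ratchet (a joint): Angle of the ratchet handle, rad, -0.7 to 1.5, growing counter-clockwise from above; starts at -0.36 to -0.24 and stays where left. Lever on the loosening side: a counter-clockwise swing turns the bolt along, after some free play (up to 0.35 rad, one tooth), and a clockwise one clicks back freely. Lever on the tightening side: the other way about. Lever in the middle: drives neither way.
- handle_grip (a point): Point on the centreline of the ratchet's level black rubber grip, 150 mm from the bolt axis, 87 mm above the bench. The grip is round, 24 mm thick, from 98 to 203 mm from the axis; a 16 mm steel neck joins it to the steel head plate (48 mm across, top 87 mm above the bench). Own x points from here to the bolt axis.
- lever (a joint): Direction lever, angle relative to the ratchet, rad, -0.35 to 0.35, counter-clockwise from above. Starts at -0.35 to -0.28, tightening: tab by the red dot, left as seen from the handle's end. Positive is loosening: tab by the green dot, right. An over-centre spring holds it at either side (it may rest at 0.1 on a tooth until the handle moves); about 2 N across the tab flips it.
- lever_tip (a point): Centre of the upright orange thumb tab at the end of the direction lever, 106 mm above the bench. The lever pivots 55 mm from the bolt axis, on the side away from the handle, and reaches back 42 mm over the head plate, so the tab moves 14 mm to either side of the handle's line, near the bolt axis. The tab is 9 mm (along the lever) x 10 mm x 24 mm high (94 to 118 mm above the bench).
- heat_sink_center (a point): Centre (half-way up) of the heat sink: aluminium fins on a copper base, 110 mm (own x) x 50 mm (own y) x 40 mm high, own z up, about 0.35 kg. In the jig its underside is 12 mm above the bench. Take it across its 50 mm width at the middle.
- heat_sink: The heat sink itself; origin at the centre of its underside, axes as for heat_sink_center.
- mat: Dark blue rubber mat fixed on the bench, 200 mm (own x) x 160 mm (own y) x 3 mm; origin at the centre of its underside, at bench level.
- mouse: Bystander: black computer mouse 110 x 60 x 34 mm, origin under its centre.
- speaker: Bystander: black loudspeaker 75 x 85 x 155 mm, upright, origin under its centre.
- carton: Bystander: flat white and blue carton 120 x 180 x 45 mm, origin under its centre.
Things that resemble listed ones, but are neither listed nor needed, are in the scene too. Of the things that look like the heat_sink, the smallest one is meant.

How it is judged:
On the way, in this order (a step that is already met when the one before it is completed fails the run):
1. the direction lever is flipped to the loosening side (lever above 0.25 rad) while the bolt is still tight (below 0.3 rad) (value of joint lever above 0.25 rad and value of joint bolt below 0.3 rad), for 0.1 s.
2. the bolt is loosened beyond 0.65 rad with the heat sink still in the jig (moved less than 30 mm) (value of joint bolt above 0.65 rad and distance of heat_sink_center from where it was at the start of the episode below 0.03 m), for 0.1 s.
At the end, for the whole second after the job is handed in: The bolt is loosened beyond 0.65 rad, the lever is on the loosening side (above 0.05 rad), and the heat sink rests still on the mat, fins up within 0.12 rad, its centre within 70 mm (mat x) and 50 mm (mat y) of the mat's centre (value of joint bolt above 0.65 rad and value of joint lever above 0.05 rad and x of heat_sink_center in the frame of mat between -0.07 and 0.07 m and y of heat_sink_center in the frame of mat between -0.05 and 0.05 m and z of heat_sink_center in the frame of mat between 0.017 and 0.029 m and angle between heat_sink_center's own z axis and vertical below 0.12 rad and linear speed of heat_sink below 0.02 m/s); the robot touches nothing.
It fails at once if the robot pushes the hold-down finger directly (more than 3 N) (contact force between the fingers and hold_finger above 3 N).
It fails at once if the heat sink is dropped (faster than 0.5 m/s with its centre below 45 mm) (height (world z) of heat_sink_center below 0.045 m and linear speed of heat_sink above 0.5 m/s).
It fails at once if a bystander is moved more than 30 mm (distance of any of mouse, speaker, carton from where it was at the start of the episode above 0.03 m).
It also fails if it takes over 67 s, if anything falls off the work surface, if the arm or the gripper's body presses on something with over 40 N, if the wrist force passes 120 N, or if a joint passes its speed limit or range.

## Working session

There is one attempt and no reset: what is moved stays moved. The work goes in short steps, Python scripts to look and compute and a tool call to move; the robot and the scene stay as the last step left them, time stands still between calls to the robot, and variables do not carry over. Pictures are saved under pics/ and viewed, at most 10 in all, crops included, and the job is handed in when it is done.

Besides the shell and the picture viewer there is one more tool, called by a JSON object that holds its "fn" and its "kwargs", one argument or row to a line. jog_arm: Moves the arm, as the interface text tells. Its arguments: {"type":"object","properties":{"motion":{"type":"array"},"squeeze":{"type":"number"}},"required":["motion"]}

```bash
mkdir -p pics; ls; python3 - <<'E'
from station import ctrl
import cv2
for n in("scene","top"):
    im=ctrl.camera(n); cv2.imwrite(f"pics/{n}0.png",cv2.cvtColor(im,cv2.COLOR_RGB2BGR))
    m=ctrl.camera_model(n); print(m)
print(ctrl.get_obs())
E
```

```text
pics
{'intrinsics': array([[490.10283455,   0.        , 285.08246023],
       [  0.        , 490.10283455, 211.44553605],
       [  0.        ,   0.        ,   1.        ]]), 'rvec': array([ 2.08320131,  1.29232379, -0.51124851]), 'tvec': array([-0.2719995 , -0.35937183,  1.60615269])}
{'intrinsics': array([[508.89062607,   0.        , 278.34781125],
       [  0.        , 508.89062607, 210.47440675],
       [  0.        ,   0.        ,   1.        ]]), 'rvec': array([ 2.17874134, -2.19142212,  0.10771402]), 'tvec': array([-0.02589326,  0.62844623,  1.32539283])}
{'time_s': 0.1, 'qpos': array([ 1.07138306e+00,  3.00388796e-01,  1.52154868e+00, -1.87502130e-05,
        1.32071721e+00, -6.65982482e-02]), 'joint_vel': array([-0.00011035, -0.0032379 , -0.00288873, -0.00069521, -0.00154835,
        0.00067051]), 'tau': array([ 1.90707637e-03, -5.32645547e+01, -3.53282762e+01,  7.09290197e-02,
        2.34800298e-02, -3.74457125e-05]), 'ee_pos': array([0.23057009, 0.49905811, 0.20494519]), 'eef_rot': array([-3.14053178e+00, -5.25548977e-05,  2.70878226e+00]), 'force': array([-0.3246841 ,  0.16155619, -0.08273186]), 'moment': array([ 0.00267608,  0.03291988, -0.00643625]), 'grip_force': 0.0, 'grip_width': 0.09375140047873955}
```

View pics/scene0.png

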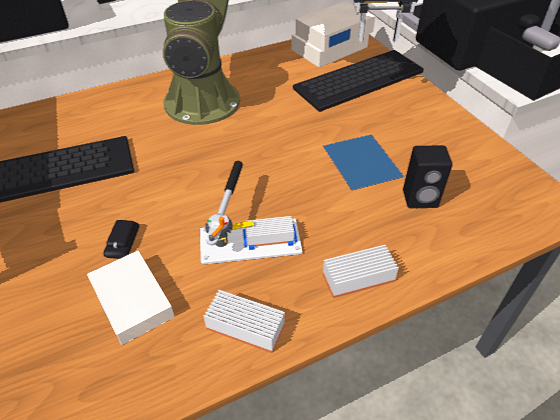

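View pics/top0.png

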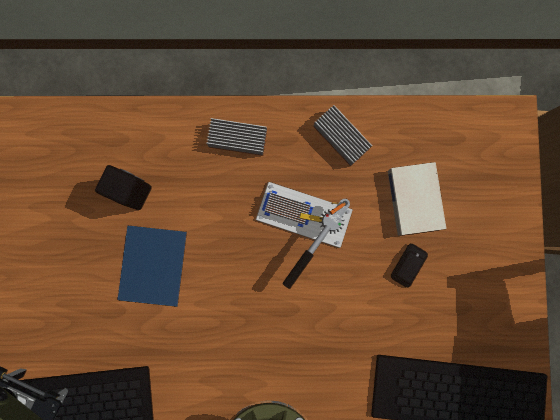

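Both views show the jig in mid-bench (top px ~ (305,213)), with the handle pointing towards the robot (grip end (290,284)). The mat is at top px (152,266) and the speaker, mouse and carton are clear of it. I'll enlarge the jig next.

```bash
python3 - <<'E'
import cv2
a=cv2.imread("pics/top0.png")[175:295,245:365]; cv2.imwrite("pics/topc.png",cv2.resize(a,(600,600),interpolation=cv2.INTER_CUBIC))
a=cv2.imread("pics/scene0.png")[155:270,190:310]; cv2.imwrite("pics/scenec.png",cv2.resize(a,(600,575),interpolation=cv2.INTER_CUBIC))
E
```

```text
(no output)
```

View pics/topc.png

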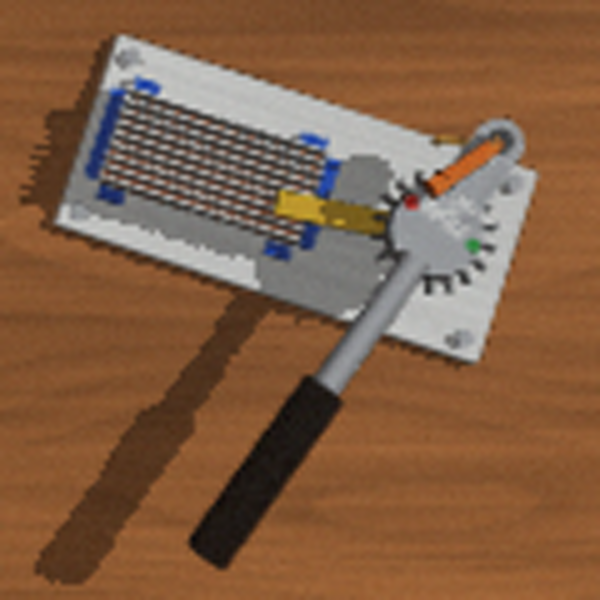

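View pics/scenec.png

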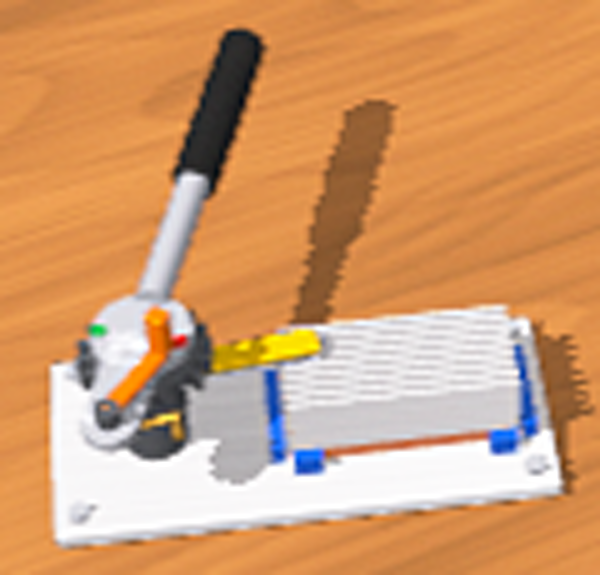

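The top crop gives plate corners at (120,35), (537,173), (480,362) and (57,225). The grip runs from (322,385) to (210,560). The tab top is near (435,187), on the red side, and the finger tip is at (277,205). The scene crop agrees.

```bash
cat > h.py <<'E'
from station import ctrl
import cv2, numpy as np
from scipy.optimize import least_squares
def proj(n,P):
    m=ctrl.camera_model(n)
    return cv2.projectPoints(np.asarray(P,float).reshape(-1,3),m["rvec"],m["tvec"],m["intrinsics"],None)[0].reshape(-1,2)
def pt(n,uv,z):
    m=ctrl.camera_model(n);R=cv2.Rodrigues(m["rvec"])[0]
    c=-R.T@m["tvec"];d=R.T@np.linalg.inv(m["intrinsics"])@np.array([uv[0],uv[1],1.])
    return c+d*(z-c[2])/d[2]
def rz(a):return np.array([[np.cos(a),-np.sin(a)],[np.sin(a),np.cos(a)]])
T=lambda u,v:(245+u/5-.4,175+v/5-.4)
S=lambda u,v:(190+u/5-.4,155+v/5-.4)
E
python3 - <<'E'
from h import *
C=np.array([[55,190],[55,-50],[-55,-50],[-55,190]])/1000
t=[T(*a) for a in((120,35),(537,173),(480,362),(57,225))]
s=[S(*a) for a in((562,490),(60,545),(52,368),(510,308))]
def f(p,what=(1,1)):
    P=np.c_[C@rz(p[2]).T+p[:2],np.full(4,.012)]
    return np.r_[(proj("top",P)-t).ravel()*what[0],(proj("scene",P)-s).ravel()*what[1]]
for w in((1,0),(0,1),(1,1)):
    r=least_squares(f,[.5,0,0],args=(w,));print(w,r.x,abs(r.fun).max())
p=r.x
b=p[:2]
for n,Q in(("top",[T(210,560),T(322,385)]),("scene",[S(240,40),S(193,175)])):
    for q in Q:
        P=pt(n,q,.087);d=P[:2]-b;print(n,P,np.linalg.norm(d),"ang rel",np.arctan2(d[1],d[0])-p[2]-np.pi)
print("tab",pt("top",T(435,187),.118),pt("scene",S(157,315),.118))
print("fingertip",pt("top",T(277,205),.0605),pt("scene",S(320,343),.0605))
print("hs",b+rz(p[2])@[0,.118])
M=[pt("top",q,.003)[:2] for q in((127,226),(187,232),(179,306),(118,299))];print("mat",np.mean(M,0),M)
for n,a in(("top",(123,187)),("scene",(427,205))):print("spk",pt(n,a,.0 if n=="scene" else .155))
E
```

```text
(1, 0) [ 0.59682532 -0.16574649 -0.32166444] 0.9212954679504151
(0, 1) [ 0.59717227 -0.16661924 -0.29846633] 2.5116580767471532
(1, 1) [ 0.59697651 -0.16626317 -0.31123687] 3.0372599452408053
top [ 0.43157045 -0.04812922  0.087     ] 0.2032604143956881 ang rel -0.30895961029502095
top [ 0.51866544 -0.10533794  0.087     ] 0.09921949382977749 ang rel -0.349938491849175
scene [ 0.42599572 -0.04492224  0.087     ] 0.20966175323390485 ang rel -0.30595342667125314
scene [ 0.50837379 -0.10405796  0.087     ] 0.10825862795814863 ang rel -0.30087618669845506
tab [ 0.61608901 -0.16026048  0.118     ] [ 0.6154042  -0.16142602  0.118     ]
fingertip [ 0.61181784 -0.08503961  0.0605    ] [ 0.61469754 -0.08454692  0.0605    ]
hs [ 0.6331124  -0.05393242]
mat [0.48452657 0.30634287] [array([0.59056277, 0.37686998]), array([0.57351545, 0.21598717]), array([0.37720975, 0.23546276]), array([0.39681831, 0.39705158])]
spk [0.67600321 0.34528918 0.155     ]
spk [0.70696187 0.36816572 0.        ]
```

{"fn": "jog_arm", "kwargs": {
  "motion": [
    [-0.04,-0.026,0,0,0,0,-1],
    [-0.04,-0.026,0,0,0,0,-1],
    [-0.04,-0.026,0,0,0,0,-1],
    [-0.04,-0.026,0,0,0,0,-1],
    [-0.04,-0.026,0,0,0,0,-1]
  ],
  "squeeze": 10
}}

```text
time_s: 0.6
ee_pos: [0.3582, 0.2956, 0.2053]
eef_rot: [-3.141, -0.0, 2.709]
force: [0.5, 0.2, -0.7]
grip_width: 0.0574
grip_force: 0.0
```

{"fn": "jog_arm", "kwargs": {
  "motion": [
    [-0.04,-0.026,0,0,0,0,-1],
    [-0.04,-0.026,0,0,0,0,-1],
    [-0.04,-0.026,0,0,0,0,-1],
    [-0.04,-0.026,0,0,0,0,-1],
    [-0.04,-0.026,0,0,0,0,-1]
  ]
}}

```text
time_s: 1.1
ee_pos: [0.4854, 0.0936, 0.2054]
eef_rot: [-3.142, -0.0, 2.709]
force: [0.3, 1.3, -0.3]
grip_width: 0.0174
grip_force: 0.0
```

{"fn": "jog_arm", "kwargs": {
  "motion": [
    [-0.04,-0.026,0,0,0,0,-1],
    [-0.04,-0.026,0,0,0,0,-1],
    [-0.04,-0.026,0,0,0,0,-1],
    [-0.04,-0.026,0,0,0,0,-1],
    [-0.04,-0.026,0,0,0,0,-1]
  ]
}}

```text
time_s: 1.6
ee_pos: [0.6124, -0.1083, 0.2051]
eef_rot: [-3.142, -0.001, 2.709]
force: [0.6, -0.1, 0.5]
grip_width: 0.0002
grip_force: 0.0
```

{"fn": "jog_arm", "kwargs": {
  "motion": [
    [0,0,0,0,0,0.147,-1],
    [0,0,0,0,0,0.147,-1],
    [0,0,0,0,0,0.147,-1],
    [0,0,0,0,0,0.147,-1],
    [0,0,0,0,0,0.147,-1]
  ]
}}

```text
time_s: 2.1
ee_pos: [0.6116, -0.1064, 0.205]
eef_rot: [-3.141, -0.0, 1.968]
force: [0.8, -0.4, 0.5]
grip_width: 0.0006
grip_force: 0.0
```

{"fn": "jog_arm", "kwargs": {
  "motion": [
    [0,0,0,0,0,0.147,-1],
    [0,0,0,0,0,0.147,-1],
    [0,0,0,0,0,0.147,-1],
    [0,0,0,0,0,0.147,-1],
    [0,0,0,0,0,0.147,-1]
  ]
}}

```text
time_s: 2.6
ee_pos: [0.6116, -0.1064, 0.205]
eef_rot: [-3.141, 0.0, 1.233]
force: [0.4, -0.2, -0.0]
grip_width: 0.0005
grip_force: 0.0
```

{"fn": "jog_arm", "kwargs": {
  "motion": [
    [0,0,0,0,0,0.147,-1],
    [0,0,0,0,0,0.147,-1],
    [0,0,0,0,0,0,-1]
  ]
}}

```text
time_s: 2.9
ee_pos: [0.6116, -0.1064, 0.2051]
eef_rot: [-3.141, 0.0, 0.942]
force: [-0.1, 0.6, -0.4]
grip_width: 0.0001
grip_force: 0.0
```

{"fn": "jog_arm", "kwargs": {
  "motion": [
    [-0.006,0.019,0,0,0,0,-1],
    [-0.007,0.019,0,0,0,0,-1],
    [0,0,0.04,0,0,0,-1],
    [0,0,0.04,0,0,0,-1],
    [0,0,0.026,0,0,0,-1]
  ]
}}

```text
time_s: 3.4
ee_pos: [0.6338, -0.139, 0.0961]
eef_rot: [-3.138, 0.001, 0.95]
force: [0.3, 0.4, 0.2]
grip_width: 0.0006
grip_force: 0.0
```

{"fn": "jog_arm", "kwargs": {
  "motion": [
    [0,0,0,0,0,0,-1],
    [-0.006,0,0,0,0,0,-1],
    [-0.006,0,0,0,0,0,-1],
    [-0.006,0,0,0,0,0,-1]
  ]
}}

```text
time_s: 3.8
ee_pos: [0.6248, -0.1541, 0.1013]
eef_rot: [3.139, -0.002, 0.945]
force: [2.6, 12.5, 5.3]
grip_width: 0.0006
grip_force: 6.0
```

{"fn": "jog_arm", "kwargs": {
  "motion": [
    [-0.006,0,0,0,0,0,-1],
    [-0.006,0,0,0,0,0,-1],
    [-0.006,0,0,0,0,0,-1]
  ]
}}

```text
time_s: 4.1
ee_pos: [0.614, -0.1689, 0.1001]
eef_rot: [3.14, -0.001, 0.945]
force: [5.1, 4.0, 1.6]
grip_width: 0.0004
grip_force: 3.3
```

{"fn": "jog_arm", "kwargs": {
  "motion": [
    [-0.003,0,0,0,0,0,-1],
    [0,0,0,0,0,0,-1]
  ]
}}

```text
time_s: 4.3
ee_pos: [0.6118, -0.1714, 0.0995]
eef_rot: [-3.142, 0.0, 0.944]
force: [-0.2, -0.2, -0.2]
grip_width: 0.0006
grip_force: 0.0
```

{"fn": "jog_arm", "kwargs": {
  "motion": [
    [0.015,0,-0.02,0,0,0,-1],
    [0,0,-0.04,0,0,0,-1],
    [0.004,-0.04,0,0,0,0,-1],
    [0.004,-0.045,0,0,0,0,-1],
    [0.004,-0.04,0,0,0,0,-1]
  ]
}}

```text
time_s: 4.8
ee_pos: [0.5251, -0.0747, 0.1593]
eef_rot: [-3.141, 0.0, 0.945]
force: [0.0, -0.1, -0.3]
grip_width: 0.0003
grip_force: 0.0
```

{"fn": "jog_arm", "kwargs": {
  "motion": [
    [0,-0.04,0,0,0,0,-1],
    [0,0,0,0,0,0,-1]
  ]
}}

```text
time_s: 5.0
ee_pos: [0.4915, -0.0502, 0.1596]
eef_rot: [-3.141, 0.0, 0.947]
force: [-0.5, -0.2, -0.4]
grip_width: 0.0007
grip_force: 0.0
```

```bash
python3 - <<'E'
from h import *
a=ctrl.camera("top")[175:295,245:365];b=ctrl.camera("scene")[155:275,190:310]
im=np.hstack([cv2.resize(x,(400,400),interpolation=cv2.INTER_CUBIC) for x in(a,b)])
cv2.imwrite("pics/c1.png",im[...,::-1])
E
```

```text
(no output)
```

View pics/c1.png

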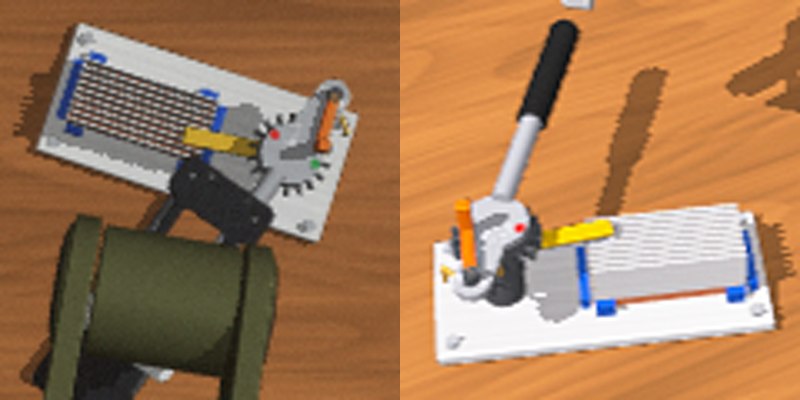

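The lever now sits by the green dot, with the tab at left-panel (325,125). The finger still covers the heat sink, and the grip is free in front of the fingers. Next is the swing.

{"fn": "jog_arm", "kwargs": {
  "motion": [
    [0,0,0.045,0,0,0,-1],
    [0,0,0.043,0,0,0,-1],
    [-0.005,0,0,0,0,0,-1],
    [-0.005,0,0,0,0,0,-1]
  ]
}}

```text
time_s: 5.5
ee_pos: [0.4888, -0.0611, 0.072]
eef_rot: [-3.141, 0.0, 0.944]
force: [0.8, 0.4, -0.9]
grip_width: 0.0005
grip_force: 0.5
```

{"fn": "jog_arm", "kwargs": {
  "motion": [
    [-0.011,-0.0015,0,0,0,-0.075,-1],
    [-0.011,-0.0015,0,0,0,-0.075,-1],
    [-0.011,-0.0015,0,0,0,-0.075,-1],
    [-0.011,-0.0015,0,0,0,-0.075,-1],
    [-0.011,-0.0015,0,0,0,-0.075,-1]
  ]
}}

```text
time_s: 6.0
ee_pos: [0.4583, -0.1065, 0.0742]
eef_rot: [3.137, -0.001, 1.322]
force: [5.2, 4.7, -2.2]
grip_width: 0.0003
grip_force: 2.8
```

{"fn": "jog_arm", "kwargs": {
  "motion": [
    [-0.011,-0.0015,0,0,0,-0.075,-1],
    [-0.011,-0.0015,0,0,0,-0.075,-1],
    [-0.011,-0.0015,0,0,0,-0.075,-1],
    [-0.011,-0.0015,0,0,0,-0.075,-1],
    [-0.011,-0.0015,0,0,0,-0.075,-1]
  ]
}}

```text
time_s: 6.5
ee_pos: [0.4453, -0.1603, 0.0743]
eef_rot: [3.137, 0.001, 1.697]
force: [3.3, 5.8, 0.4]
grip_width: 0.0005
grip_force: 2.7
```

{"fn": "jog_arm", "kwargs": {
  "motion": [
    [-0.011,-0.0015,0,0,0,-0.075,-1],
    [-0.011,-0.0015,0,0,0,-0.075,-1],
    [-0.011,-0.0015,0,0,0,-0.075,-1],
    [-0.011,-0.0015,0,0,0,-0.075,-1],
    [-0.011,-0.0015,0,0,0,-0.075,-1]
  ]
}}

```text
time_s: 7.0
ee_pos: [0.4525, -0.2149, 0.0742]
eef_rot: [3.139, 0.002, 2.072]
force: [1.6, 6.5, -0.0]
grip_width: 0.0005
grip_force: 2.7
```

{"fn": "jog_arm", "kwargs": {
  "motion": [
    [-0.011,-0.0015,0,0,0,-0.075,-1],
    [-0.011,-0.0015,0,0,0,-0.075,-1],
    [-0.011,-0.0015,0,0,0,-0.075,-1],
    [0,0,0,0,0,0,-1]
  ]
}}

```text
time_s: 7.4
ee_pos: [0.4665, -0.2455, 0.0739]
eef_rot: [3.141, 0.003, 2.295]
force: [-2.4, 2.9, 1.3]
grip_width: 0.0009
grip_force: 1.4
```

{"fn": "jog_arm", "kwargs": {
  "motion": [
    [0.02,0,0,0,0,0,-1],
    [0.01,0,-0.04,0,0,0,-1],
    [0,0,-0.04,0,0,0,-1],
    [0,0,-0.04,0,0,0,-1],
    [0,0,0,0,0,0,-1]
  ]
}}

```text
time_s: 7.9
ee_pos: [0.4474, -0.2228, 0.1985]
eef_rot: [3.138, 0.011, 2.292]
force: [1.2, -0.9, -0.2]
grip_width: 0.0004
grip_force: 0.0
```

```bash
python3 - <<'E'
from h import *
a=ctrl.camera("top")[175:295,245:365];b=ctrl.camera("scene")[155:275,190:310]
im=np.hstack([cv2.resize(x,(400,400),interpolation=cv2.INTER_CUBIC) for x in(a,b)])
cv2.imwrite("pics/c2.png",im[...,::-1])
E
```

```text
(no output)
```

View pics/c2.png

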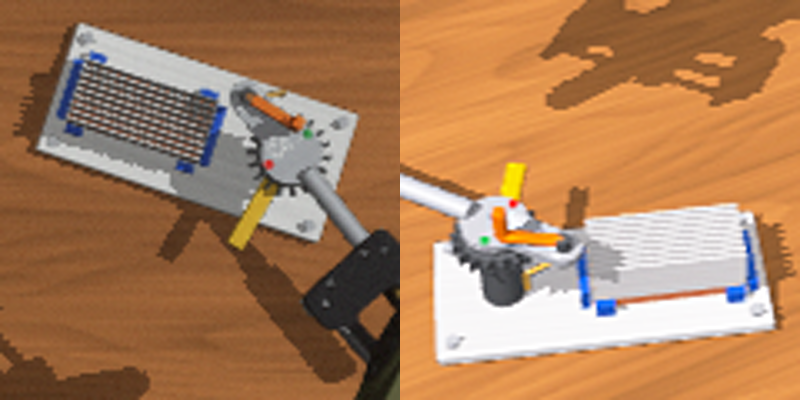

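The finger is well clear, with its tip at left-panel (240,245), and the heat sink is still seated at about (141,112). The ratchet's tail ends short of the heat sink.

```bash
python3 - <<'E'
from h import *
k=3.333
for c in((85,60),(215,97),(190,163),(73,128),(140.75,112)):print(pt("top",(245+c[0]/k-.4,175+c[1]/k-.4),.052))
o=ctrl.get_obs();print(o["ee_pos"],o["eef_rot"],o["qpos"])
yaw=o["eef_rot"][2];x=np.array([np.cos(yaw),np.sin(yaw)]);y=np.array([np.sin(yaw),-np.cos(yaw)])
d=np.array([.634,-.054])-o["ee_pos"][:2];print(d@x,d@y)
E
```

```text
[ 0.67314906 -0.00791578  0.052     ]
[ 0.64348075 -0.10964028  0.052     ]
[ 0.59179326 -0.08950204  0.052     ]
[0.61969643 0.00173116 0.052     ]
[ 0.63197838 -0.05133738  0.052     ]
[ 0.44579138 -0.22185923  0.19317183] [3.14070219 0.0034257  2.29292055] [-5.35240015e-01  1.92681824e-01  1.68396175e+00 -2.19572153e-04
  1.26141573e+00 -1.25729928e+00]
0.0015599622825088633 0.2521840055705615
```

{"fn": "jog_arm", "kwargs": {
  "motion": [
    [0,0.042,0,0,0,0,1],
    [0,0.042,0,0,0,0,1],
    [0,0.042,0,0,0,0,1],
    [0,0.042,0,0,0,0,1],
    [0,0.042,0,0,0,0,1]
  ]
}}

```text
time_s: 8.5
ee_pos: [0.6036, -0.0811, 0.1905]
eef_rot: [-3.141, -0.001, 2.293]
force: [0.7, -0.9, -0.3]
grip_width: 0.037
grip_force: 0.0
```

{"fn": "jog_arm", "kwargs": {
  "motion": [
    [0.001,0.041,0,0,0,0,1],
    [0,0,0,0,0,0.149,1],
    [0,0,0,0,0,0.149,1],
    [0,0,0,0,0,0.149,1],
    [0,0,0,0,0,0.149,1]
  ]
}}

```text
time_s: 9.0
ee_pos: [0.6325, -0.0545, 0.1902]
eef_rot: [-3.14, -0.0, 1.691]
force: [0.3, 0.3, -0.7]
grip_width: 0.0771
grip_force: 0.0
```

{"fn": "jog_arm", "kwargs": {
  "motion": [
    [0,0,0,0,0,0.149,1],
    [0,0,0,0,0,0.149,1],
    [0,0,0,0,0,0.149,1],
    [0,0,0.03,0,0,0,1],
    [0,0,0,0,0,0,1]
  ]
}}

```text
time_s: 9.5
ee_pos: [0.6311, -0.0544, 0.1571]
eef_rot: [-3.135, 0.001, 1.251]
force: [-0.2, -0.3, -0.8]
grip_width: 0.0939
grip_force: 0.0
```

{"fn": "jog_arm", "kwargs": {
  "motion": [
    [0,0,0.04,0,0,0,1],
    [0,0,0.04,0,0,0,1],
    [0,0,0.03,0,0,0,1],
    [0,0,0.015,0,0,0,1],
    [0,0,0.013,0,0,0,1]
  ]
}}

```text
time_s: 10.0
ee_pos: [0.6331, -0.0546, 0.0232]
eef_rot: [-3.141, 0.0, 1.252]
force: [0.0, -0.6, 0.7]
grip_width: 0.0943
grip_force: 0.0
```

{"fn": "jog_arm", "kwargs": {
  "motion": [
    [0,0,0,0,0,0,-1],
    [0,0,0,0,0,0,-1],
    [0,0,0,0,0,0,-1],
    [0,0,0,0,0,0,-1],
    [0,0,0,0,0,0,-1]
  ],
  "squeeze": 25
}}

```text
time_s: 10.5
ee_pos: [0.6332, -0.0545, 0.0242]
eef_rot: [3.141, -0.0, 1.252]
force: [0.2, 0.5, 0.2]
grip_width: 0.0575
grip_force: 0.0
```

{"fn": "jog_arm", "kwargs": {
  "motion": [
    [0,0,0,0,0,0,-1],
    [0,0,0,0,0,0,-1],
    [0,0,0,0,0,0,-1]
  ]
}}

```text
time_s: 10.8
ee_pos: [0.633, -0.0545, 0.0238]
eef_rot: [3.141, -0.0, 1.252]
force: [-2.7, -0.3, 5.4]
grip_width: 0.0496
grip_force: 25.0
```

{"fn": "jog_arm", "kwargs": {
  "motion": [
    [0,0,-0.01,0,0,0,-1],
    [0,0,-0.02,0,0,0,-1],
    [0,0,-0.03,0,0,0,-1],
    [0,0,-0.03,0,0,0,-1],
    [0,0,-0.02,0,0,0,-1]
  ]
}}

```text
time_s: 11.3
ee_pos: [0.6333, -0.0546, 0.1359]
eef_rot: [3.14, -0.0, 1.252]
force: [-0.3, 0.7, -4.0]
grip_width: 0.0496
grip_force: 25.0
```

{"fn": "jog_arm", "kwargs": {
  "motion": [
    [0.015,-0.013,0,0,0,0,-1],
    [0.028,-0.024,0,0,0,0,-1],
    [0.028,-0.024,0,0,0,0,-1],
    [0.028,-0.024,0,0,0,0,-1],
    [0.028,-0.024,0,0,0,0,-1]
  ]
}}

```text
time_s: 11.8
ee_pos: [0.5675, 0.1021, 0.1325]
eef_rot: [-3.14, 0.001, 1.252]
force: [0.7, 0.5, -3.9]
grip_width: 0.0498
grip_force: 25.0
```

{"fn": "jog_arm", "kwargs": {
  "motion": [
    [0.028,-0.024,0,0,0,0,-1],
    [0.028,-0.024,0,0,0,0,-1],
    [0.028,-0.024,0,0,0,0,-1],
    [0.028,-0.024,0,0,0,0,-1],
    [0.028,-0.024,0,0,0,0,-1]
  ]
}}

```text
time_s: 12.3
ee_pos: [0.4973, 0.2724, 0.1326]
eef_rot: [-3.14, 0.001, 1.252]
force: [1.3, 0.6, -3.6]
grip_width: 0.0496
grip_force: 25.0
```

{"fn": "jog_arm", "kwargs": {
  "motion": [
    [0.018,-0.016,0,0,0,0,-1],
    [0.011,-0.009,0,0,0,0,-1],
    [0,0,0,0,0,0,-1]
  ]
}}

```text
time_s: 12.6
ee_pos: [0.4834, 0.3075, 0.1328]
eef_rot: [-3.141, 0.001, 1.254]
force: [-0.1, -0.2, -3.4]
grip_width: 0.0498
grip_force: 25.0
```

```bash
python3 - <<'E'
from h import *
im=np.hstack([cv2.resize(ctrl.camera(n),(400,300),interpolation=cv2.INTER_AREA) for n in("top","scene")])
cv2.imwrite("pics/c3.png",im[...,::-1])
E
```

```text
(no output)
```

View pics/c3.png

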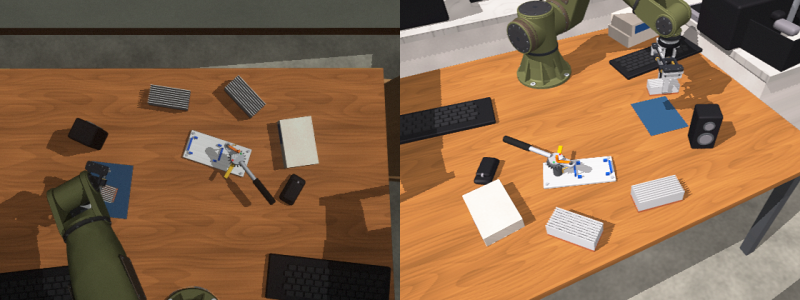

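The heat sink is held level above the mat, at left-panel (105,190), and the jig is empty. Now lowering it.

{"fn": "jog_arm", "kwargs": {
  "motion": [
    [0,0,0.03,0,0,0,-1],
    [0,0,0.03,0,0,0,-1],
    [0,0,0.025,0,0,0,-1],
    [0,0,0.015,0,0,0,-1],
    [0,0,0.008,0,0,0,-1]
  ]
}}

```text
time_s: 13.2
ee_pos: [0.4846, 0.3053, 0.0243]
eef_rot: [-3.141, 0.001, 1.251]
force: [0.0, -0.5, -3.6]
grip_width: 0.0497
grip_force: 25.0
```

{"fn": "jog_arm", "kwargs": {
  "motion": [
    [0,0,0.004,0,0,0,-1],
    [0,0,0.003,0,0,0,-1],
    [0,0,0,0,0,0,-1],
    [0,0,0,0,0,0,-1]
  ]
}}

```text
time_s: 13.6
ee_pos: [0.4849, 0.3064, 0.0191]
eef_rot: [3.141, -0.001, 1.252]
force: [0.2, -0.3, -4.3]
grip_width: 0.0501
grip_force: 25.0
```

Still carrying the weight, about 4 mm to go.

{"fn": "jog_arm", "kwargs": {
  "motion": [
    [0,0,0.0015,0,0,0,-1],
    [0,0,0.0015,0,0,0,-1],
    [0,0,0,0,0,0,-1],
    [0,0,0,0,0,0,-1]
  ]
}}

```text
time_s: 14.0
ee_pos: [0.4846, 0.3062, 0.0154]
eef_rot: [-3.142, 0.0, 1.252]
force: [0.1, 0.1, -4.1]
grip_width: 0.0502
grip_force: 25.0
```

{"fn": "jog_arm", "kwargs": {
  "motion": [
    [0,0,0.001,0,0,0,-1],
    [0,0,0,0,0,0,-1]
  ]
}}

```text
time_s: 14.2
ee_pos: [0.4848, 0.3063, 0.0148]
eef_rot: [3.141, -0.0, 1.252]
force: [-1.6, -0.5, 0.6]
grip_width: 0.0497
grip_force: 25.0
```

{"fn": "jog_arm", "kwargs": {
  "motion": [
    [0,0,0,0,0,0,1],
    [0,0,0,0,0,0,1],
    [0,0,0,0,0,0,1],
    [0,0,0,0,0,0,1],
    [0,0,0,0,0,0,1]
  ]
}}

```text
time_s: 14.7
ee_pos: [0.4847, 0.3063, 0.0145]
eef_rot: [3.141, -0.0, 1.252]
force: [0.5, 0.1, -0.6]
grip_width: 0.0862
grip_force: 0.0
```

{"fn": "jog_arm", "kwargs": {
  "motion": [
    [0,0,-0.02,0,0,0,1],
    [0,0,-0.04,0,0,0,1],
    [0,0,-0.04,0,0,0,1],
    [0,0,-0.04,0,0,0,1],
    [0,0,-0.04,0,0,0,1]
  ]
}}

```text
time_s: 15.2
ee_pos: [0.4844, 0.3061, 0.1962]
eef_rot: [3.142, -0.0, 1.252]
force: [0.3, 0.2, 0.1]
grip_width: 0.094
grip_force: 0.0
```

{"fn": "jog_arm", "kwargs": {
  "motion": [
    [-0.045,0,0,0,0,0,1],
    [-0.045,0,0,0,0,0,1],
    [-0.045,0,0,0,0,0,1],
    [-0.045,0,0,0,0,0,1],
    [0,0,0,0,0,0,1]
  ]
}}

```text
time_s: 15.7
ee_pos: [0.4271, 0.1322, 0.1948]
eef_rot: [3.141, 0.0, 1.249]
force: [-0.2, 0.3, 0.4]
grip_width: 0.0938
grip_force: 0.0
```

```bash
python3 - <<'E'
from h import *
a=ctrl.camera("top")[160:340,80:380];b=ctrl.camera("scene")[110:290,160:460]
im=np.hstack([cv2.resize(x,(400,240),interpolation=cv2.INTER_CUBIC) for x in(a,b)])
cv2.imwrite("pics/c4.png",im[...,::-1])
E
```

```text
(no output)
```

View pics/c4.png

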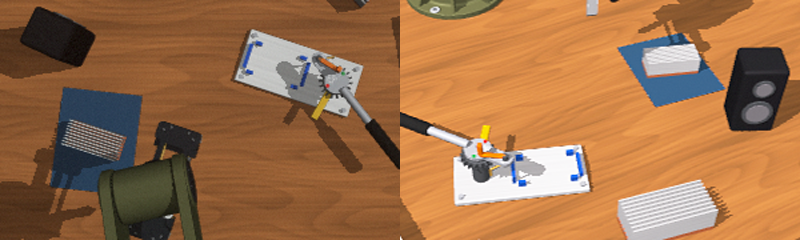

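The heat sink sits fins up in the middle of the mat, at left-panel (95,140). The lever is on the green side and the finger is clear.

```bash
python3 -c "
from station import ctrl
print(ctrl.hand_in())"
```

```text
the job is handed in; nothing more can be done
None
```

I flipped the lever to the loosening side, swung the ratchet until the finger cleared, and set the heat sink fins up near the middle of the mat without touching the mouse, speaker or carton; handed in at about 16 s, and no verdict was returned.

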